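# Lay the proud lever down and close the stock box

## Task

One maple lever is sticking up out of the grey stock box, above the fill line, so the lid will not go on. Lay it down flat on the floor of the box between the other two and let go of it; then fetch the lid that leans on the white cartons, lower it level onto the box, holding it until it is on rather than dropping it, and leave it fully home all round. Leave everything else on the bench where it is.

Things in the scene. Friction and masses are not known exactly. Their poses are not given: they have to be found in the camera images.
- box_rim (a point): Centre of the mouth of the grey plastic stock box, at rim height, 50 mm above the bench. The box does not slide; outside 172 (x) x 136 (y) x 50 mm (z), walls and floor 4 mm thick, inside 164 x 128 x 46 mm. A thin black fill line runs round the inside 12 mm below the rim. x: the box's long axis; z: up.
- box_floor (a point): Centre of the inner floor of the stock box, 4 mm above the bench; axes as box_rim.
- lever_mid (a point): Centre of the maple lever sticking up out of the box: a wooden bar 120 (x) x 18 (y) x 26 mm (z), about 55 g, black cap at its -x end. It starts with its -x end on the box floor and leans on the rim of the box's +x end wall, its +x end up and about 25 mm outside; its long axis is about 31 degrees from level, its z (square to it) 31 degrees from vertical.
- lever_l_mid (a point): Centre of a like lever (120 x 18 x 26 mm) lying flat on the box floor along the +y wall of the box, long axis along the box's.
- lever_r_mid (a point): The same along the -y wall. Between the two a lane about 87 mm wide is free on the floor.
- lid_handle (a point): Centre of the bar of the lid's black bridge handle: 74 (x) x 14 (y) x 12 mm (z), 20 mm free beneath it down to the plate, save at two end posts 10 mm long. x: along bar and lid; z: the lid's outward normal. 31 mm above lid_under. The lid starts leaning, its long axis sloped 40 degrees: -x edge on the bench, +x end up on two flat white cartons 88 mm high.
- lid_under (a point): Centre of the underside of the lid's plate, axes as lid_handle. Plate 180 (x) x 144 (y) x 5 mm, about 180 g. A skirt 9 mm deep under it goes inside the box walls: 2.5 mm clear of each wall at its root, about 6 mm at its lower edge, so it centres itself. Lid home: this point is at box_rim and the long axes agree, either way round.
- spool: black plastic wire spool standing on end, 48 mm across, 58 mm tall; origin at the centre of its underside. Bystander.
- bushing: plain steel bushing, 26 mm across, 14 mm bore, 16 mm tall; origin at the centre of its underside. Bystander.
- drill_block: small maple block 55 x 45 x 38 mm; origin at the centre of its underside. Bystander.
- pliers: cutting pliers lying flat, about 150 mm long, 15 mm high; origin near the pivot, x along the jaws. Bystander.
- screwdriver: screwdriver 200 mm long lying on the bench; origin on its underside, mid length, x towards the tip. Bystander.
- hammer: hammer 260 mm long lying on the right of the bench; origin on its underside, mid length, x towards the head. Bystander.
There are look-alikes about, which are no part of the job. Leave any pink or red look-alike of the part that bears lid_handle alone.

How it is judged:
On the way, in this order (a step that is already met when the one before it is completed fails the run):
1. the lever that stuck up lies flat on the box floor, let go (z of lever_mid in the frame of box_floor below 0.017 m and x of lever_mid in the frame of box_floor between -0.075 and 0.075 m and y of lever_mid in the frame of box_floor between -0.062 and 0.062 m and angle between lever_mid's own x axis and vertical between 1.45 and 1.69 rad and contact force between lever and the fingers below 0.1 N and linear speed of lever below 0.03 m/s), for 0.2 s.
2. the lid, held in the fingers, is level over the box within 25 mm of its seat (horizontal distance between lid_under and box_rim below 0.03 m and angle between lid_under's own z axis and vertical below 0.2 rad and z of lid_under in the frame of box_rim between -0.004 and 0.025 m and contact force between lid and the fingers above 0.5 N), for 0.05 s.
At the end, for the whole second after the job is handed in: All three levers lie flat (within about 7 degrees) on the box floor, and the lid rests fully home on the box, let go and still: its plate within 2.5 mm of the rim, level with it within 0.03 rad, centred within 7 mm and square within 0.08 rad (horizontal distance between lid_under and box_rim below 0.007 m and z of lid_under in the frame of box_rim between -0.003 and 0.0025 m and angle between the z axis of lid_under and the z axis of box_rim, either way round below 0.03 rad and angle between the x axis of lid_under and the x axis of box_rim, either way round below 0.08 rad and angle between lid_under's own z axis and vertical below 0.1 rad and z of each of lever_mid, lever_l_mid, lever_r_mid in the frame of box_floor below 0.017 m and x of lever_mid in the frame of box_floor between -0.075 and 0.075 m and y of lever_mid in the frame of box_floor between -0.062 and 0.062 m and angle between lever_mid's own x axis and vertical between 1.45 and 1.69 rad and x of lever_l_mid in the frame of box_floor between -0.075 and 0.075 m and y of lever_l_mid in the frame of box_floor between -0.062 and 0.062 m and angle between lever_l_mid's own x axis and vertical between 1.45 and 1.69 rad and x of lever_r_mid in the frame of box_floor between -0.075 and 0.075 m and y of lever_r_mid in the frame of box_floor between -0.062 and 0.062 m and angle between lever_r_mid's own x axis and vertical between 1.45 and 1.69 rad and contact force between lid and the fingers below 0.1 N and linear speed of each of lid, lever below 0.02 m/s); the robot touches nothing.
It fails at once if a bystander (spool, bushing, block, pliers, screwdriver or hammer) is moved more than 30 mm (distance of any of spool, bushing, drill_block, pliers, screwdriver, hammer from where it was at the start of the episode above 0.03 m).
It also fails if it takes over 61 s, if anything falls off the work surface, if the arm or the gripper's body presses on something with over 40 N, if the wrist force passes 120 N, or if a joint passes its speed limit or range.

## Robot

A 6-joint arm with a two-finger parallel gripper is mounted at the origin on the work surface. World frame = base frame: x ahead of the robot, y to its left, z up, the work surface at z = 0. Lengths are in m, angles in rad, forces in N, time in s.
With the tool pointing down it reaches from about 0.35 to 0.975 m from the base axis. Payload 4.9 kg.
Tool frame: the origin (TCP) lies at the very end of the fingers, on their centre line; the grasp point (between the pads) lies 19 mm behind it; z points along the fingers, y is the direction in which the jaws open and shut (so a half turn about z gives the same grasp; the last joint's range is limited). The gripper opens to 85 mm and grips with 20 to 120 N. Pads are 22 mm wide; open, the fingers measure 114 mm over their backs; the gripper's body (76 mm by 85 mm) begins 54 mm behind the grasp point. The pads swing forward as they close: fully open they stand 13 mm farther back than shut.
Start: joints at [-1.265, 0.053, 1.613, -0, 1.476, -0.119], TCP at [0.258, -0.569, 0.196] pointing down, gripper open.
Joint ranges: [-3.01, 3.01], [-1.01, 2.22], [0.06, 2.58], [-1.02, 4.17], [0.09, 2.62], [-3.14, 3.14]. Speed limits (rad/s): [2.57, 2.57, 3.14, 3.14, 3.14, 3.14].

## Interface

Orientations are given as a rotation vector (axis times angle).
In Python, from station import ctrl gives the robot as it stands.
- The arm moves only by the tool step_arm, never from a script. Its argument "moves" is a list of rows, each a list of 5 numbers: the opening, from 0 (shut) to 1 (fully open), then the shift along the world's x, y, z in m, then the turn about the world's z in degrees. A call has 1 to 20 rows; each row shifts and turns the pose as measured when the row begins; what a row does not reach is not made up. A row lasts 1/8 s, in which the tool goes at most 62.5 mm and 10.7 degrees, less where a joint would pass 70% of its speed; a pose out of reach is approached as far as the arm can. A call is refused whole if a number of a shift passes 0.0625 or a number of a turn 10.7, either way. A call with a gripper value outside its range is refused whole. The fingers move at their own pace and stop on an object; "newtons" is the grip in N (left out, the last holds). Time passes only in rows, so rows that do not move let the fingers close. It gives the time, the measured TCP pose, the force and the opening at its end, in the units of the state.
- ctrl.get_obs(): the state, without advancing time (a new reading comes with each control period).
- ctrl.get_image(name): name is "scene" or "top" or "wrist"; returns a dict with "color" (420x560x3 uint8, red, green, blue), "camera_matrix" (3x3 intrinsics, pixels), "R" (3x3) and "t" (3): a world point X has camera coordinates R X + t; the wrist camera has in their place "T_tool_cam" (4x4, takes a point from camera to tool coordinates, whose origin is the TCP and whose axes are the flange's). Camera axes: x right, y down, z forward; pixel columns grow to the right and rows downward; lengths in m; the calibration is good to about 2 mm. A picture is of the moment at which its call begins: read the wrist's pose just before it. There is no depth.
- ctrl.finish_job(): hands the job in, once; it reports no verdict.
Trained networks look in a picture, given as the dict that the camera call returned (one of the last four; its "shot" number tells which), for a name from the list of things; names that differ only in an ending like _2 or _b are one class to them, and where a whole thing is asked for, a point or a joint stands for the part that bears it (a point fixed in the world has none). Each returns a list of dicts, best first, with "p" (0 to 1); they miss things now and then, are a little off and sometimes report something else, mostly with a low value. They report only what shows in the picture. A call takes as long as a camera call. They do not tell look-alikes from the thing itself.
- ctrl.spot_in(picture, query): "bbox" ([left, top, right, bottom] in pixels, round what is visible of it).
The state is a dict: "t": time; "q": joint angles; "dq": joint speeds; "effort": joint torques, N m; "tool_pos": TCP position; "tool_rot": TCP orientation; "contact_force": force on the tool from outside, world axes, zero at the start; "wrist_torque": the same for the moment, N m; "opening": finger opening in m.
Only numpy, scipy, OpenCV 4.12 (cv2) and the standard library are available. Lean on these libraries where they do the work, as an engineer would, in place of code of your own. Each camera call takes 0.05 s, during which the arm holds its last target.

## Working session

There is one attempt and no reset: what is moved stays moved. The work goes in short steps, Python scripts to look and compute and a tool call to move; the robot and the scene stay as the last step left them, time stands still between calls to the robot, and variables do not carry over. Pictures are saved under pics/ and viewed, and the job is handed in when it is done.

Besides the shell and the picture viewer there is one more tool, called after "Request:" by a JSON object that holds its "op" and its "data". step_arm: Moves the arm, as the interface text tells. Its arguments: {"type":"object","properties":{"moves":{"type":"array","items":{"type":"array","items":{"type":"number"}}},"newtons":{"type":"number"}},"required":["moves"]}

```bash
mkdir -p pics; ls
cat > h.py <<'E'
import numpy as np, cv2
from station import ctrl
def snap(n,fn):
    im=ctrl.get_image(n); cv2.imwrite('pics/'+fn,cv2.cvtColor(im['color'],cv2.COLOR_RGB2BGR)); return im
def ray(im,u,v):
    K=im['camera_matrix'];d=np.linalg.inv(K)@[u,v,1]
    R=np.array(im['R']);t=np.array(im['t']);return -R.T@t,R.T@d
def atz(im,u,v,z):
    c,d=ray(im,u,v);return c+d*(z-c[2])/d[2]
def proj(im,X):
    p=np.array(im['R'])@np.array(X)+im['t'];p=im['camera_matrix']@p;return p[:2]/p[2]
E
python3 - <<'E'
from h import *
import pickle
ims={}
for n in ['scene','top']:
    im=snap(n,n+'0.png');ims[n]=im
    for q in ['box_rim','lever_mid','lid_handle','lid_under','spool','bushing','drill_block','pliers','screwdriver','hammer']:
        try: print(n,q,[(np.round(r['bbox']).astype(int).tolist(),round(r['p'],2)) for r in ctrl.spot_in(im,q)][:4])
        except Exception as e: print(q,e)
pickle.dump(ims,open('ims.pkl','wb'))
o=ctrl.get_obs();print(o)
for n in ims:print(-ims[n]['R'].T@ims[n]['t'])
E
```

```text
pics
scene box_rim [([179, 251, 273, 342], 0.85), ([309, 268, 332, 299], 0.38)]
scene lever_mid [([225, 284, 261, 316], 0.67)]
scene lid_handle [([161, 193, 237, 241], 0.86), ([281, 156, 345, 192], 0.76), ([337, 210, 412, 236], 0.72), ([122, 231, 129, 290], 0.22)]
scene lid_under [([160, 188, 240, 242], 0.8), ([334, 208, 410, 237], 0.78), ([283, 156, 342, 192], 0.73), ([353, 149, 399, 170], 0.28)]
scene spool [([311, 270, 330, 304], 0.61), ([224, 284, 262, 315], 0.49)]
scene bushing [([288, 222, 296, 232], 0.43), ([225, 285, 258, 316], 0.36)]
scene drill_block [([287, 233, 318, 260], 0.56)]
scene pliers [([352, 150, 401, 172], 0.73)]
scene screwdriver [([120, 230, 130, 299], 0.86)]
scene hammer [([97, 300, 147, 417], 0.96)]
top box_rim [([312, 136, 373, 211], 0.64)]
top lever_mid [([326, 136, 344, 173], 0.65), ([311, 157, 332, 196], 0.36)]
top lid_handle [([292, 223, 367, 309], 0.87), ([171, 133, 225, 198], 0.77), ([163, 233, 245, 303], 0.67), ([314, 155, 334, 195], 0.66)]
top lid_under [([161, 228, 241, 303], 0.87), ([288, 227, 368, 308], 0.84), ([171, 136, 224, 199], 0.67)]
top spo
[... 249 characters left out ...]
e-02,  1.61294074e+00, -2.56898813e-05,
        1.47599459e+00, -1.18981732e-01]), 'dq': array([ 1.40245035e-03,  3.51354891e-05, -9.29402734e-05,  5.94368754e-04,
       -5.33238681e-04, -3.63621280e-05]), 'effort': array([ 4.06062827e-04, -3.93699682e+01, -3.70464242e+01, -1.06113735e-04,
        6.25802822e-04, -1.50185843e-05]), 'tool_pos': array([ 0.25755533, -0.56942336,  0.19547061]), 'tool_rot': array([-3.07095414e+00, -6.62198224e-01,  4.82761497e-05]), 'contact_force': array([ 0.54982137, -0.15463678,  0.14575213]), 'wrist_torque': array([0.02013903, 0.04068144, 0.00893747]), 'opening': 0.08542785064651721}
[ 1.11428377 -0.37985686  0.89798452]
[ 0.30101516 -0.02845194  1.52549396]
```

Run:
```python
import cv2
a=cv2.imread('pics/scene0.png');cv2.imwrite('pics/s0z.png',cv2.resize(a[140:350,110:420],None,fx=2.5,fy=2.5,interpolation=2))
a=cv2.imread('pics/top0.png');cv2.imwrite('pics/t0z.png',cv2.resize(a[110:320,150:420],None,fx=2.8,fy=2.8,interpolation=2))
```

```text
(no output)
```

View pics/scene0.png

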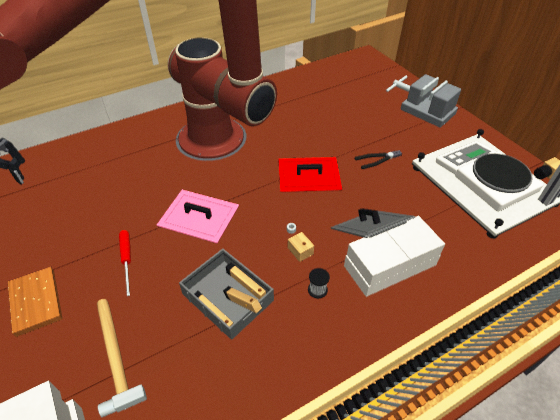

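View pics/top0.png

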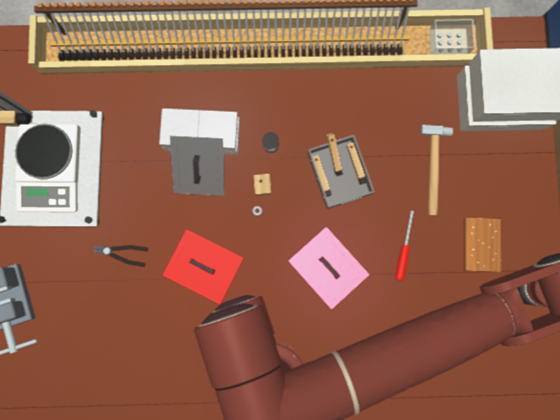

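```bash
sleep 0
```

```text
(no output)
```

View pics/s0z.png

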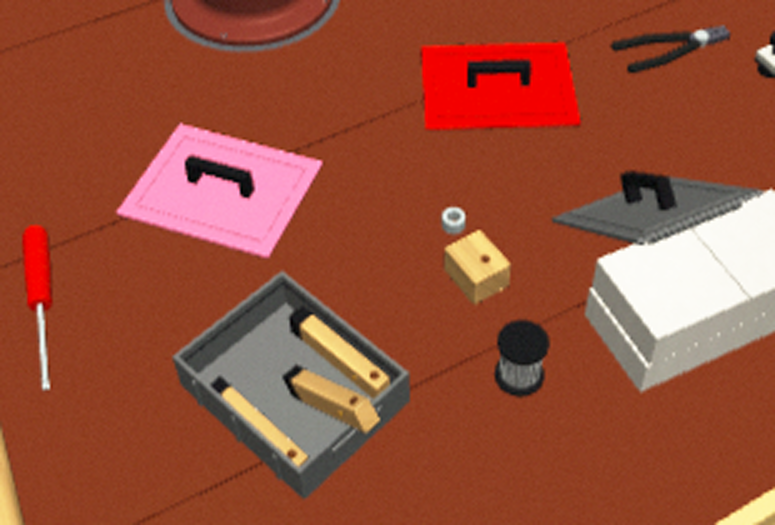

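View pics/t0z.png

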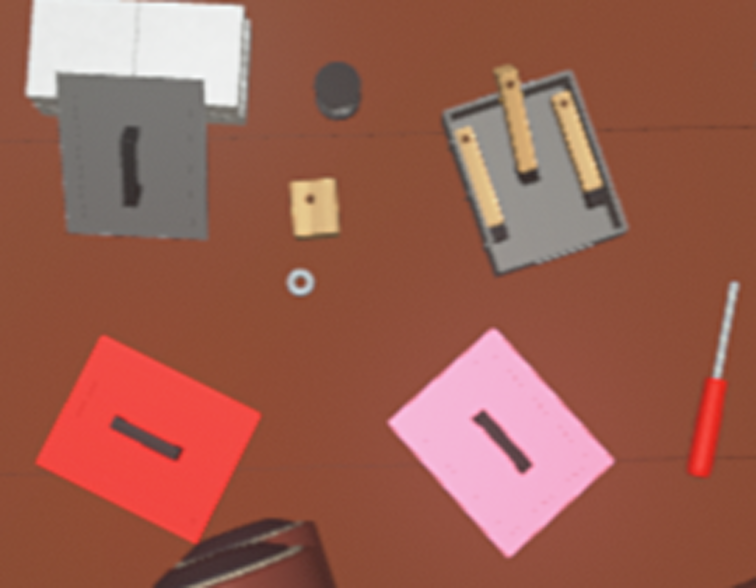

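```bash
cat > fit.py <<'E'
from h import *
import pickle
ims=pickle.load(open('ims.pkl','rb'));T=ims['top'];S=ims['scene']
tz=lambda p:(150+p[0]/2.8,110+p[1]/2.8)
sz=lambda p:(110+p[0]/2.5,140+p[1]/2.5)
def show(n,pts,f,z,im):
    P=np.array([atz(im,*f(p),z) for p in pts]);print(n,np.round(P[:,:2],3).tolist());return P
for im,f,c in ((T,tz,[(446,113),(570,73),(627,230),(497,272)]),(S,sz,[(174,358),(283,273),(409,375),(306,472)])):
    P=show('box',c,f,.05,im);print(' ctr',P.mean(0).round(4),'sides',[np.linalg.norm(P[i]-P[i-1]).round(3) for i in range(4)])
    e=[np.degrees(np.arctan2(*(P[i]-P[i-1])[[1,0]])).round(1) for i in range(4)];print(e)
# lid: lower corners on bench
show('lidlow T',[(68,232),(206,239)],tz,0.0,T)
show('lidup T',[(57,72),(204,78)],tz,0.118,T)
show('handle ends T',[(131,127),(132,206)],tz,0.085,T)
show('carton T',[(28,97),(243,108)],tz,.088,T)
show('red',[(102,336),(260,413)],tz,.01,T)
show('block',[(315,208)],tz,.03,T);show('bush',[(300,282)],tz,.01,T);show('spool',[(338,85)],tz,.05,T)
show('lever T up end',[(497,69),(518,67)],tz,.08,T)
show('lever T low black',[(518,183),(539,177)],tz,.03,T)
E
python3 fit.py
```

```text
box [[0.638, -0.127], [0.676, -0.254], [0.516, -0.304], [0.476, -0.173]]
 ctr [ 0.5765 -0.2147  0.05  ] sides [np.float64(0.168), np.float64(0.132), np.float64(0.169), np.float64(0.137)]
[np.float64(15.9), np.float64(-73.0), np.float64(-162.5), np.float64(106.7)]
box [[0.521, -0.303], [0.482, -0.175], [0.645, -0.125], [0.685, -0.248]]
 ctr [ 0.583  -0.2127  0.05  ] sides [np.float64(0.173), np.float64(0.135), np.float64(0.171), np.float64(0.129)]
[np.float64(-161.3), np.float64(107.0), np.float64(17.0), np.float64(-72.0)]
lidlow T [[0.533, 0.26], [0.522, 0.119]]
lidup T [[0.67, 0.249], [0.661, 0.108]]
handle ends T [[0.622, 0.183], [0.544, 0.182]]
carton T [[0.653, 0.283], [0.638, 0.073]]
red [[0.424, 0.224], [0.343, 0.066]]
block [[0.547, 0.006]]
bush [[0.475, 0.023]]
spool [[0.669, -0.02]]
lever T up end [[0.674, -0.177], [0.676, -0.198]]
lever T low black [[0.569, -0.2], [0.574, -0.221]]
```

Request:
{"op": "step_arm", "data": {"moves": [[0.5,0.04,0.04,0,-3],[0.5,0.04,0.04,0,-3],[0.5,0.04,0.04,0,-3],[0.5,0.04,0.04,0,0],[0.5,0.04,0.04,0,0],[0.5,0.04,0.04,0,0],[0.5,0.04,0.04,0,0],[0.5,0.04,0.04,0,0],[0.5,0.03,0.04,0,0],[0.5,0,0,0,0]], "newtons": 25}}

```text
t: 2.35
tool_pos: [0.6165, -0.1976, 0.1966]
tool_rot: [3.112, 0.405, 0.004]
contact_force: [0.3, -0.7, 0.2]
opening: 0.0426
```

```bash
cat >> h.py <<'E'
from scipy.spatial.transform import Rotation as Ro
def st():
    o=ctrl.get_obs();R=Ro.from_rotvec(o['tool_rot']).as_matrix()
    print('t',round(o['t'],2),'pos',o['tool_pos'].round(4),'yaw(y)',np.degrees(np.arctan2(R[1,1],R[0,1])).round(1),'zax',R[:,2].round(3),'F',np.round(o['contact_force'],1),'op',round(o['opening'],4));return o,R
def wsnap(fn):
    o,R=st();im=snap('wrist',fn);M=np.eye(4);M[:3,:3]=R;M[:3,3]=o['tool_pos'];W=np.linalg.inv(M@im['T_tool_cam']);im['R']=W[:3,:3];im['t']=W[:3,3];return im
E
python3 - <<'E'
from h import *
im=wsnap('w1.png')
import pickle;pickle.dump(im,open('w1.pkl','wb'))
E
```

```text
t 2.35 pos [ 0.6165 -0.1976  0.1966] yaw(y) -75.2 zax [ 0.003 -0.003 -1.   ] F [ 0.3 -0.7  0.2] op 0.0426
```

View pics/w1.png

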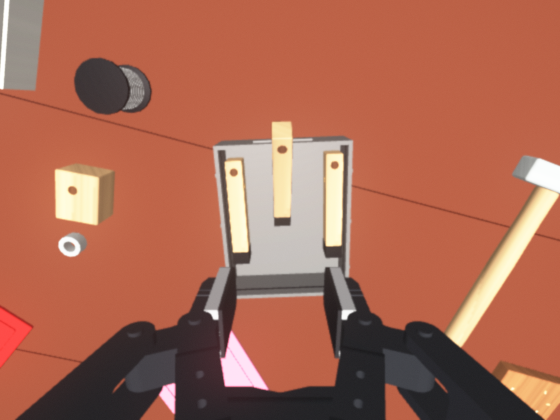

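Run:
```python
from h import *
import pickle
im=pickle.load(open('w1.pkl','rb'))
a=cv2.imread('pics/w1.png');cv2.imwrite('pics/w1z.png',cv2.resize(a[110:310,200:370],None,fx=3,fy=3,interpolation=2))
P=np.array([atz(im,u,v,.05) for u,v in [(215,143),(351,138),(350,296),(230,299)]]);print(P.round(3).tolist())
print('upper wall ctr',(P[:2].mean(0)).round(4), np.linalg.norm(P[0]-P[1]),np.degrees(np.arctan2(*(P[0]-P[1])[[0,1]])), np.linalg.norm(P[1]-P[2]))
for u,v,z in [(282,224,.026),(282.5,123,.088),(282.5,123,.066)]:print(atz(im,u,v,z).round(4))
```

```text
[[0.647, -0.127, 0.05], [0.685, -0.253, 0.05], [0.518, -0.309, 0.05], [0.479, -0.178, 0.05]]
upper wall ctr [ 0.6657 -0.1898  0.05  ] 0.1319100726850472 -16.938234541660428 0.17655340079675985
[ 0.5736 -0.2139  0.026 ]
[ 0.6834 -0.1843  0.088 ]
[ 0.6823 -0.1848  0.066 ]
```

View pics/w1z.png

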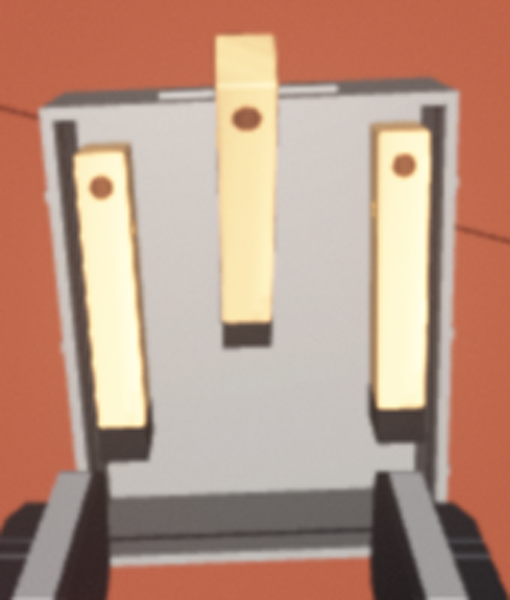

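Request:
{"op": "step_arm", "data": {"moves": [[0.5,0.019,0.0,-0.05,0],[0.5,0,0,-0.05,0],[0.5,0,0,-0.04,0],[0.5,0,0,-0.02,0],[0.5,0,0,0,0],[0,0,0,0,0],[0,0,0,0,0],[0,0,0,0,0],[0,0,0,0,0]], "newtons": 25}}

```text
t: 3.52
tool_pos: [0.6369, -0.2082, 0.0428]
tool_rot: [3.102, 0.39, 0.023]
contact_force: [-0.5, -0.2, 1.2]
opening: 0.0001
```

Run:
```python
from h import *
im=wsnap('w2.png');im=snap('scene','s2.png')
a=cv2.imread('pics/s2.png');cv2.imwrite('pics/s2z.png',cv2.resize(a[180:360,140:320],None,fx=3.3,fy=3.3,interpolation=2))
```

```text
t 3.52 pos [ 0.6369 -0.2082  0.0428] yaw(y) -75.7 zax [ 0.016 -0.013 -1.   ] F [-0.5 -0.2  1.2] op 0.0001
```

View pics/s2z.png

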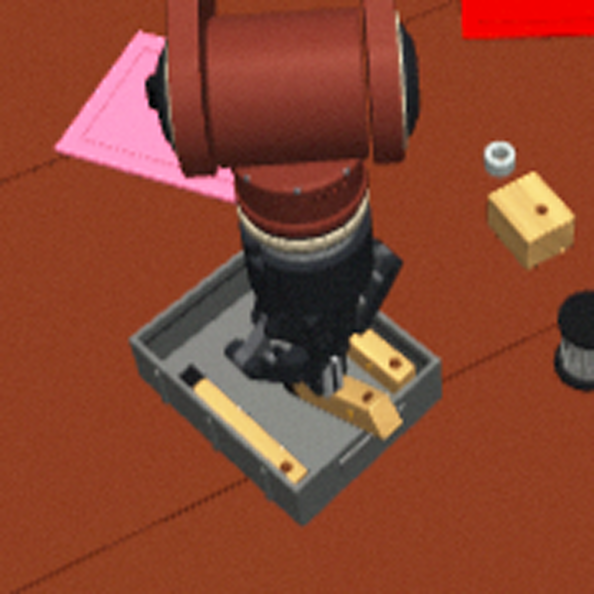

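View pics/w2.png

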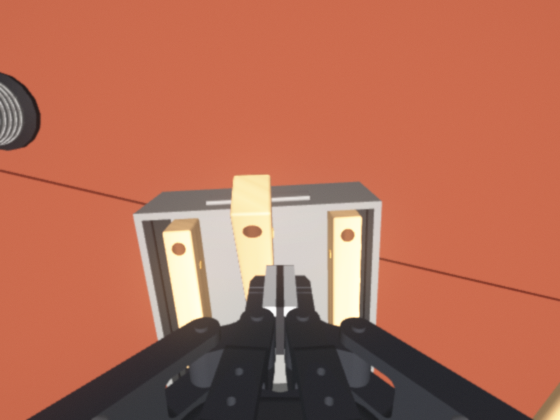

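Request:
{"op": "step_arm", "data": {"moves": [[0,0,0,0.04,0],[0.3,0,0,0.05,0],[0.55,0,0,0.05,0],[0.55,0,0,0.0,0],[0.55,0,0,0.0,0]]}}

```text
t: 4.25
tool_pos: [0.6346, -0.2067, 0.1844]
tool_rot: [3.105, 0.391, 0.017]
contact_force: [-0.4, 1.6, 0.5]
opening: 0.0473
```

Run:
```python
from h import *
im=wsnap('w3.png')
import pickle;pickle.dump(im,open('w3.pkl','wb'))
```

```text
t 4.25 pos [ 0.6346 -0.2067  0.1844] yaw(y) -75.6 zax [ 0.012 -0.011 -1.   ] F [-0.4  1.6  0.5] op 0.0473
```

View pics/w3.png

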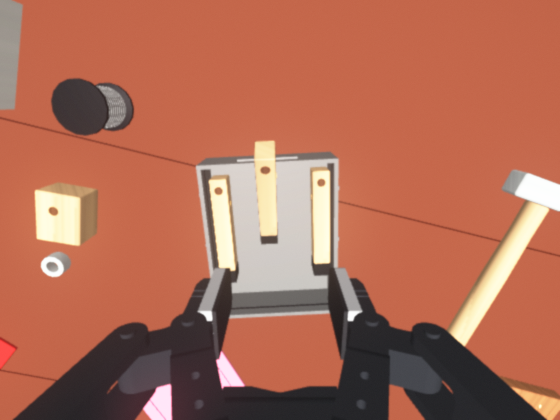

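Run:
```python
from h import *
import pickle
im=pickle.load(open('w3.pkl','rb'))
a=cv2.imread('pics/w3.png');cv2.imwrite('pics/w3z.png',cv2.resize(a[130:330,190:350],None,fx=3,fy=3,interpolation=2))
P=np.array([atz(im,u,v,.05) for u,v in [(198,167),(338,160),(340,311),(212,317)]]);print(P.round(3).tolist())
print('upper wall ctr',(P[:2].mean(0)).round(4), np.linalg.norm(P[0]-P[1]),np.degrees(np.arctan2(*(P[0]-P[1])[[0,1]])), np.linalg.norm(P[1]-P[2]))
for u,v,z in [(269,242,.026),(265,142,.088),(265,142,.066)]:print(atz(im,u,v,z).round(4))
for z in (.03,.05,.1,.18):print(z,proj(im,[.6346,-.2067,z]).round(0))
```

```text
[[0.642, -0.128, 0.05], [0.682, -0.255, 0.05], [0.522, -0.309, 0.05], [0.48, -0.172, 0.05]]
upper wall ctr [ 0.6621 -0.1916  0.05  ] 0.13374946651924008 -17.153201008076735 0.16842187950993842
[ 0.5735 -0.2139  0.026 ]
[ 0.6851 -0.1843  0.088 ]
[ 0.6827 -0.1842  0.066 ]
0.03 [276. 189.]
0.05 [276. 194.]
0.1 [276. 210.]
0.18 [277. 249.]
```

View pics/w3z.png

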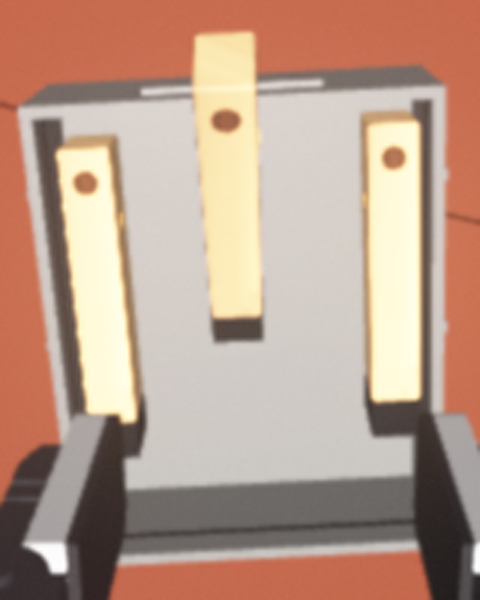

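Request:
{"op": "step_arm", "data": {"moves": [[0.65,0.001,0.01,-0.03,0],[0.65,0,0,-0.03,0],[0.65,0,0,-0.03,0],[0.65,0,0,0,0]]}}

```text
t: 4.8
tool_pos: [0.6324, -0.1949, 0.0858]
tool_rot: [3.109, 0.392, 0.006]
contact_force: [-0.4, 0.8, -0.1]
opening: 0.0557
```

Run:
```python
from h import *
im=wsnap('w4.png')
```

```text
t 4.8 pos [ 0.6324 -0.1949  0.0858] yaw(y) -75.6 zax [ 0.005 -0.007 -1.   ] F [-0.4  0.8 -0.1] op 0.0557
```

View pics/w4.png

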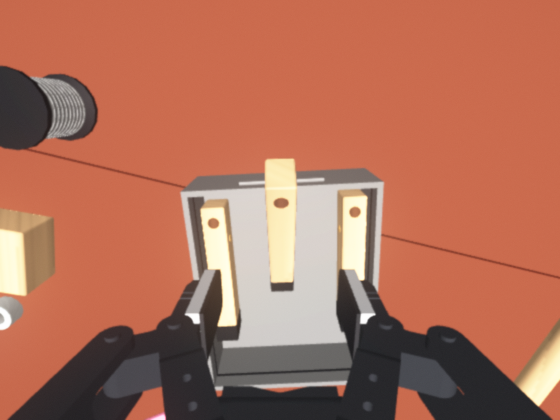

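Request:
{"op": "step_arm", "data": {"moves": [[0.65,0.003,0,-0.02,0],[0.65,0,0,-0.018,0],[0.65,0,0,-0.012,0],[0.65,0,0,0,0]]}}

```text
t: 5.35
tool_pos: [0.6383, -0.1962, 0.0372]
tool_rot: [3.105, 0.391, 0.015]
contact_force: [-0.6, -0.4, 0.1]
opening: 0.0557
```

Request:
{"op": "step_arm", "data": {"moves": [[0.65,0,0,-0.003,0],[0,0,0,0,0],[0,0,0,0,0],[0,0,0,0,0],[0,0,0,0,0],[0,0,0,0,0]], "newtons": 25}}

```text
t: 6.1
tool_pos: [0.6402, -0.1988, 0.0402]
tool_rot: [3.1, 0.391, 0.02]
contact_force: [-1.7, 1.0, 1.5]
opening: 0.0005
```

Run:
```python
from h import *
im=wsnap('w5.png')
```

```text
t 6.1 pos [ 0.6402 -0.1988  0.0402] yaw(y) -75.6 zax [ 0.015 -0.015 -1.   ] F [-1.7  1.   1.5] op 0.0005
```

View pics/w5.png

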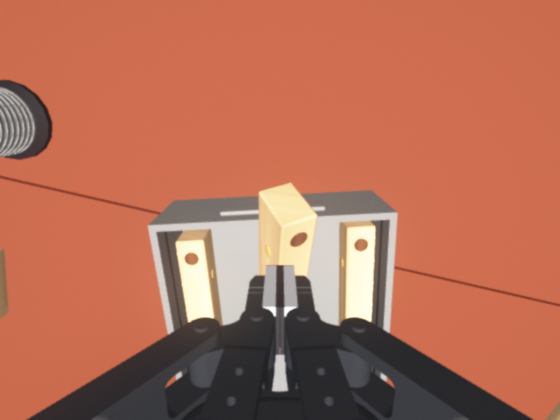

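Run:
```python
from h import *
im=snap('scene','s5.png')
a=cv2.imread('pics/s5.png');cv2.imwrite('pics/s5z.png',cv2.resize(a[230:350,170:290],None,fx=5,fy=5,interpolation=2))
for z in (0.04,):print(proj(im,[.6402,-.1988,z]))
im2=wsnap('w6.png');print(proj(im2,[.6402,-.1988,.04]))
```

```text
[243.90163998 305.03449668]
t 6.2 pos [ 0.6402 -0.1986  0.0399] yaw(y) -75.6 zax [ 0.015 -0.015 -1.   ] F [-1.6 -0.1  3.8] op 0.0002
[277.21255185 252.15121917]
```

View pics/s5z.png

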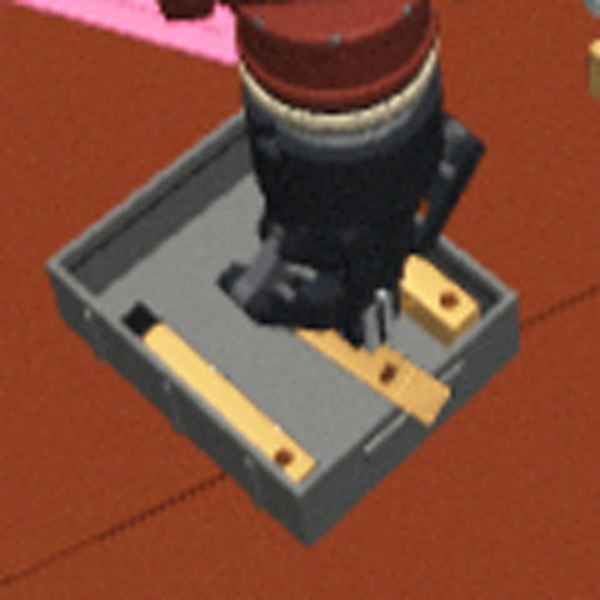

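Run:
```python
from h import *
im2=wsnap('w7.png')
o=ctrl.get_obs();R=Ro.from_rotvec(o['tool_rot']).as_matrix();p=o['tool_pos']
for dx in (-.011,0,.011):
  for dz in (0,-.01,-.02,-.03): print(dx,dz,proj(im2,p+R@[dx,0,dz]).round(0))
a=cv2.imread('pics/w7.png');cv2.imwrite('pics/w7z.png',cv2.resize(a[170:420,180:380],None,fx=3,fy=2.4,interpolation=2))
```

```text
t 6.25 pos [ 0.64   -0.1986  0.0397] yaw(y) -75.6 zax [ 0.014 -0.015 -1.   ] F [-2.6  1.3  4.2] op -0.0002
-0.011 0 [277. 269.]
-0.011 -0.01 [277. 277.]
-0.011 -0.02 [277. 286.]
-0.011 -0.03 [276. 296.]
0 0 [277. 252.]
0 -0.01 [277. 260.]
0 -0.02 [276. 268.]
0 -0.03 [276. 277.]
0.011 0 [277. 235.]
0.011 -0.01 [277. 242.]
0.011 -0.02 [276. 249.]
0.011 -0.03 [276. 258.]
```

View pics/w7z.png

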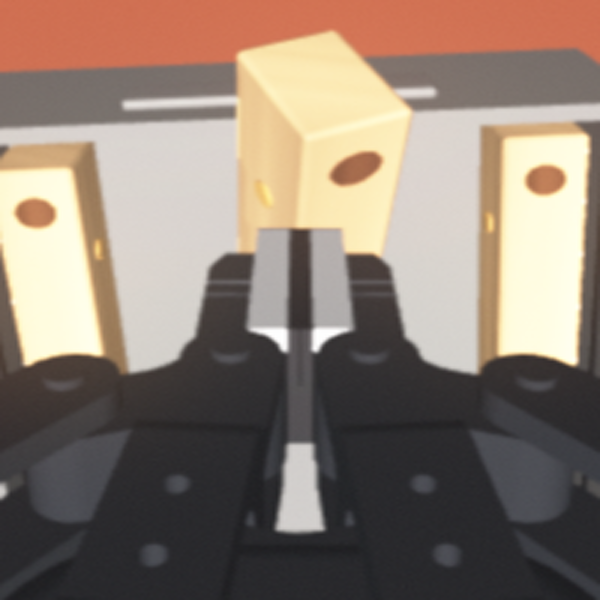

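Request:
{"op": "step_arm", "data": {"moves": [[0,0,0,0.04,0],[0.3,0,0,0.05,0],[0.6,0,0,0.03,0],[0.6,0,0,0.0,0]]}}

```text
t: 6.8
tool_pos: [0.6387, -0.1967, 0.1583]
tool_rot: [3.104, 0.392, 0.016]
contact_force: [-0.3, -0.0, -0.8]
opening: 0.0505
```

Run:
```python
from h import *
import pickle
im2=wsnap('w8.png');im=snap('scene','s8.png');im3=snap('top','t8.png')
pickle.dump((im2,im,im3),open('w8.pkl','wb'))
a=cv2.imread('pics/w8.png')[120:340,170:370];b=cv2.imread('pics/s8.png')[230:350,170:280]
a=cv2.resize(a,(400,440),interpolation=2);b=cv2.resize(b,(400,440),interpolation=2);cv2.imwrite('pics/c8.png',np.hstack([a,b]))
```

```text
t 6.8 pos [ 0.6387 -0.1967  0.1583] yaw(y) -75.6 zax [ 0.012 -0.012 -1.   ] F [-0.3 -0.  -0.8] op 0.0505
```

View pics/c8.png

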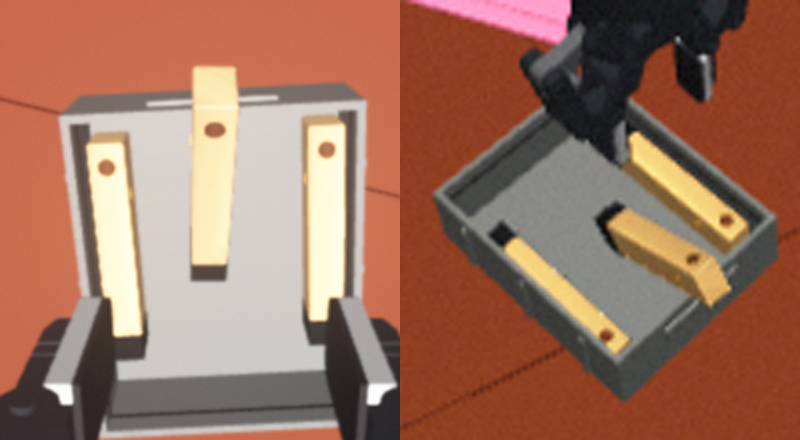

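```bash
cat > lev.py <<'E'
from h import *
def lever(c,yaw,pitch,roll=0,d=(.12,.018,.026)):
    R=Ro.from_euler('ZYX',[yaw,-pitch,roll],degrees=True).as_matrix()
    return np.array([np.array(c)+R@(np.array([i,j,k])*np.array(d)/2) for i in(-1,1) for j in(-1,1) for k in(-1,1)])
E_=[(0,1),(0,2),(1,3),(2,3),(4,5),(4,6),(5,7),(6,7),(0,4),(1,5),(2,6),(3,7)]
def draw(im,P,s,off,sc,col=(0,255,0)):
    for a,b in E_:
        pa=((proj(im,P[a])-off)*sc).astype(int);pb=((proj(im,P[b])-off)*sc).astype(int);cv2.line(s,tuple(map(int,pa)),tuple(map(int,pb)),col,1,cv2.LINE_AA)
def crop(im,off,wh,sc):
    a=cv2.cvtColor(im['color'],cv2.COLOR_RGB2BGR)[off[1]:off[1]+wh[1],off[0]:off[0]+wh[0]];return cv2.resize(a,None,fx=sc,fy=sc,interpolation=2)
E
python3 - <<'E'
from lev import *
import pickle
w,s,t=pickle.load(open('w8.pkl','rb'))
P=lever([.631,-.199,.046],14.9,31)
bx=lever([.582,-.215,.025],17.2,0,0,(.172,.136,.05))
out=[]
for im,off in ((w,(190,140)),(s,(180,240)),(t,(300,120))):
    wh=(160,180) if im is w else (100,112) if im is s else(80,90)
    sc=400/wh[0] if im is not w else 2.5
    a=crop(im,off,wh,sc);draw(im,P,a,np.array(off),sc);draw(im,bx,a,np.array(off),sc,(255,255,0));out.append(cv2.resize(a,(400,450)))
cv2.imwrite('pics/o8.png',np.hstack(out)[:, :1200]); cv2.imwrite('pics/o8a.png',np.hstack(out[:2]));cv2.imwrite('pics/o8b.png',out[2])
E
```

```text
(no output)
```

View pics/o8a.png

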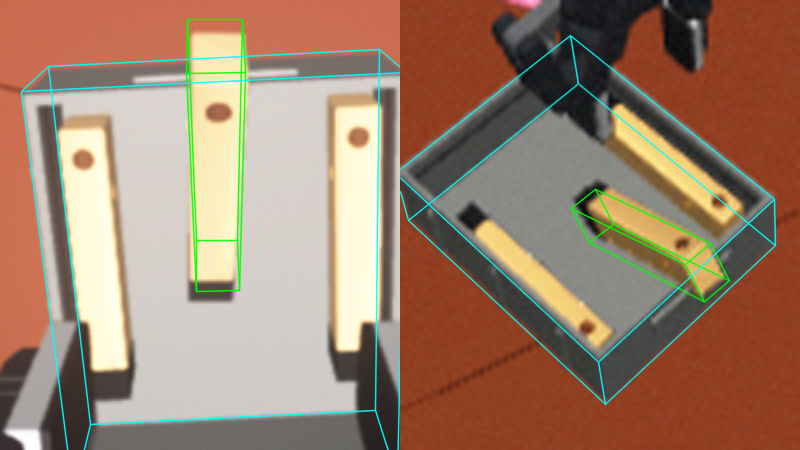

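View pics/o8b.png

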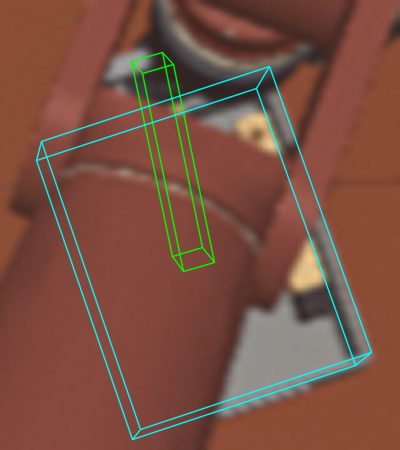

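Request:
{"op": "step_arm", "data": {"moves": [[0.55,-0.009,0,-0.04,0],[0.55,0,0,-0.04,0],[0.55,0,0,-0.03,0],[0.55,0,0,0,0]]}}

```text
t: 7.45
tool_pos: [0.6208, -0.193, 0.0303]
tool_rot: [3.115, 0.393, -0.014]
contact_force: [0.7, 0.4, 0.8]
opening: 0.0467
```

Request:
{"op": "step_arm", "data": {"moves": [[0.55,0.006,-0.004,-0.006,0],[0.55,0,0,0,0]]}}

```text
t: 7.7
tool_pos: [0.6276, -0.1974, 0.0244]
tool_rot: [3.115, 0.393, -0.013]
contact_force: [0.9, 0.8, -0.0]
opening: 0.0472
```

Request:
{"op": "step_arm", "data": {"moves": [[0,0,0,0,0],[0,0,0,0,0],[0,0,0,0,0],[0,0,0,0,0]], "newtons": 25}}

```text
t: 8.2
tool_pos: [0.6299, -0.1984, 0.0279]
tool_rot: [3.112, 0.393, -0.005]
contact_force: [-0.3, -0.4, -0.2]
opening: 0.0162
```

Request:
{"op": "step_arm", "data": {"moves": [[0,0,0,0,0],[0,0,0,0,0]]}}

```text
t: 8.45
tool_pos: [0.6298, -0.1983, 0.028]
tool_rot: [3.112, 0.393, -0.005]
contact_force: [0.1, -0.1, -0.5]
opening: 0.0161
```

Run:
```python
from h import *
im=wsnap('w9.png')
```

```text
t 8.45 pos [ 0.6298 -0.1983  0.028 ] yaw(y) -75.6 zax [-0.003 -0.005 -1.   ] F [ 0.1 -0.1 -0.5] op 0.0161
```

View pics/w9.png

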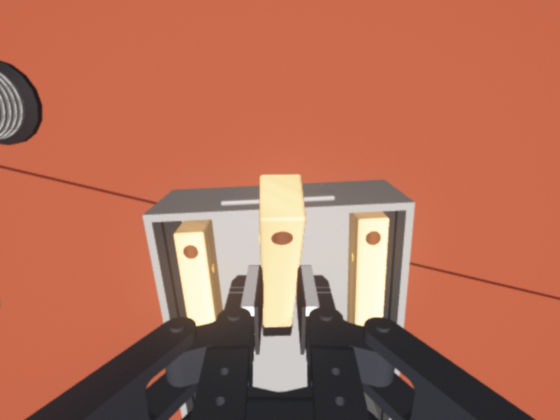

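Request:
{"op": "step_arm", "data": {"moves": [[0,0,0,0.015,0],[0,0,0,0.01,1],[0,-0.015,-0.005,0,1],[0,-0.015,-0.005,0,0],[0,-0.015,-0.005,0,0],[0,0,0,0,0]], "newtons": 25}}

```text
t: 9.25
tool_pos: [0.5809, -0.2146, 0.055]
tool_rot: [3.104, 0.45, -0.006]
contact_force: [0.3, -0.3, -0.6]
opening: 0.0164
```

Run:
```python
from h import *
im=wsnap('w10.png')
a=snap('scene','s10.png');a=cv2.imread('pics/s10.png');cv2.imwrite('pics/s10z.png',cv2.resize(a[230:350,170:290],None,fx=4,fy=4,interpolation=2))
```

```text
t 9.25 pos [ 0.5809 -0.2146  0.055 ] yaw(y) -73.5 zax [-0.003 -0.006 -1.   ] F [ 0.3 -0.3 -0.6] op 0.0164
```

View pics/w10.png

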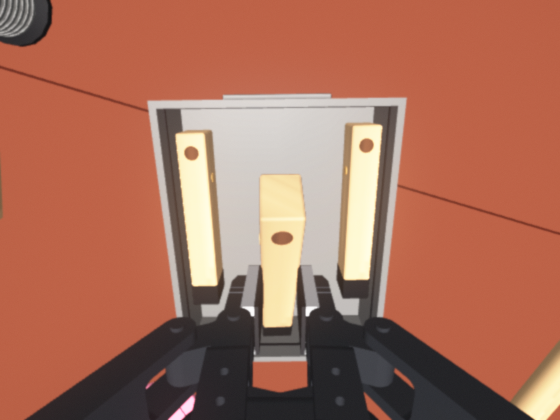

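View pics/s10z.png

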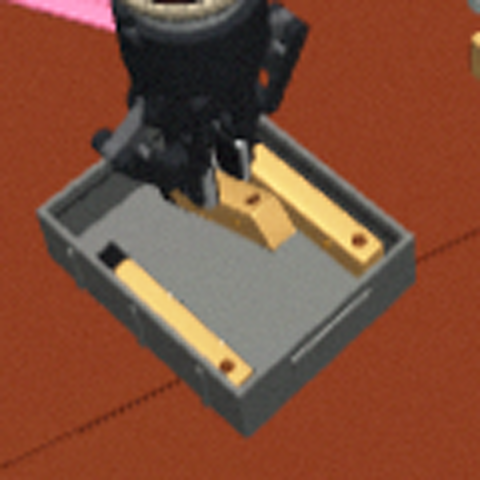

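Request:
{"op": "step_arm", "data": {"moves": [[0,0,0,-0.015,0],[0,0,0,-0.01,0],[0,0,0,-0.008,0],[0,0,0,-0.007,0],[0,0,0,-0.006,0],[0,0,0,0,0]], "newtons": 20}}

```text
t: 10.1
tool_pos: [0.585, -0.2143, 0.0075]
tool_rot: [3.102, 0.453, 0.002]
contact_force: [-0.2, 0.4, 1.8]
opening: 0.0161
```

Run:
```python
from h import *
im=wsnap('w11.png')
```

```text
t 10.1 pos [ 0.585  -0.2143  0.0075] yaw(y) -73.4 zax [ 0.002 -0.007 -1.   ] F [-0.2  0.4  1.8] op 0.0161
```

View pics/w11.png

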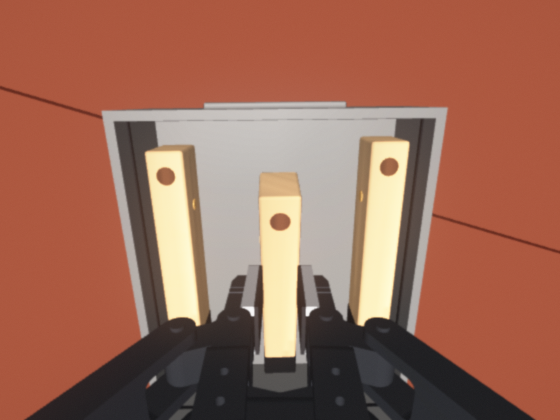

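Request:
{"op": "step_arm", "data": {"moves": [[0.4,0,0,0.001,0],[0.4,0,0,0,0],[0.4,0,0,0,0],[0.4,0,0,0.04,0],[0.4,0,0,0.05,0],[0.4,0,0,0.05,0],[0.4,0,0,0,0]]}}

```text
t: 11.02
tool_pos: [0.5813, -0.2132, 0.15]
tool_rot: [3.105, 0.452, -0.007]
contact_force: [0.3, 0.2, 0.4]
opening: 0.0336
```

Run:
```python
from lev import *
im=wsnap('w12.png');s=snap('scene','s12.png')
import pickle;pickle.dump((im,s),open('w12.pkl','wb'))
a=crop(im,(150,120),(260,260),1.7);cv2.imwrite('pics/c12.png',np.hstack([a,cv2.resize(crop(s,(170,230),(110,120),3.6),(360,a.shape[0]))]))
```

```text
t 11.03 pos [ 0.5813 -0.2132  0.15  ] yaw(y) -73.4 zax [-0.004 -0.004 -1.   ] F [0.3 0.2 0.4] op 0.0336
```

View pics/c12.png

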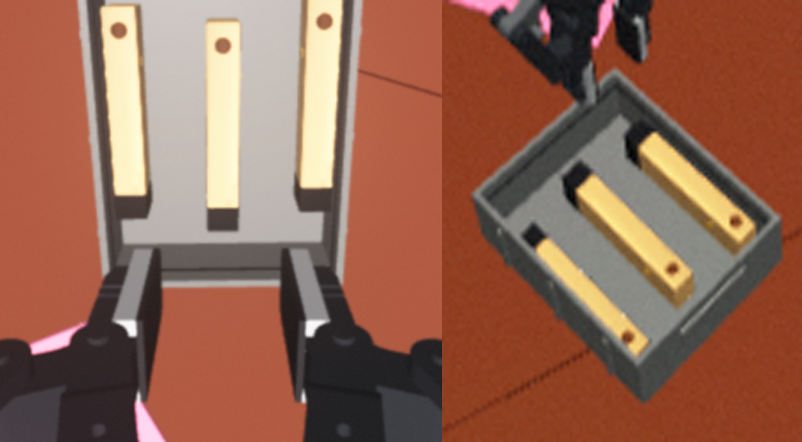

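Request:
{"op": "step_arm", "data": {"moves": [[0.6,0,0.03,0.025,-3],[0.6,0,0.045,0.025,-3],[0.6,0,0.045,0,-3],[0.6,0,0.045,0,-3],[0.6,0,0.045,0,-3],[0.6,0,0.045,0,-3],[0.6,0,0.045,0,-2],[0.6,0,0.045,0,0],[0.6,0,0.03,0,0],[0.6,0,0,0,0]]}}

```text
t: 12.38
tool_pos: [0.5633, 0.1753, 0.168]
tool_rot: [-3.128, 0.117, 0.08]
contact_force: [-0.1, -0.1, -0.5]
opening: 0.0514
```

Run:
```python
from lev import *
import pickle
im=wsnap('w13.png');pickle.dump(im,open('w13.pkl','wb'))
def lid(h,yaw,pitch):
    R=Ro.from_euler('ZY',[yaw,-pitch],degrees=True).as_matrix()
    pl=lever(np.array(h)+R@[0,0,-.0285],yaw,pitch,0,(.18,.144,.005)); return pl,lever(h,yaw,pitch,0,(.074,.014,.012))
T=pickle.load(open('ims.pkl','rb'))['top'];S=pickle.load(open('ims.pkl','rb'))['scene']
a=crop(im,(0,0),(560,420),1)
b=crop(T,(150,90),(100,120),4);c=crop(S,(310,180),(120,80),4)
for P in lid([.5766,.1855,.082],-4,40):
    draw(im,P,a,np.zeros(2),1);draw(T,P,b,np.array([150,90]),4);draw(S,P,c,np.array([310,180]),4)
cv2.imwrite('pics/w13o.png',a);cv2.imwrite('pics/t13o.png',b);cv2.imwrite('pics/s13o.png',c)
```

```text
t 12.38 pos [0.5633 0.1753 0.168 ] yaw(y) -94.3 zax [-0.051  0.013 -0.999] F [-0.1 -0.1 -0.5] op 0.0514
```

View pics/w13o.png

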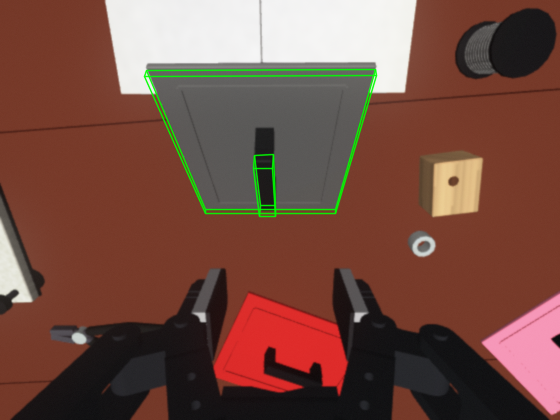

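View pics/t13o.png

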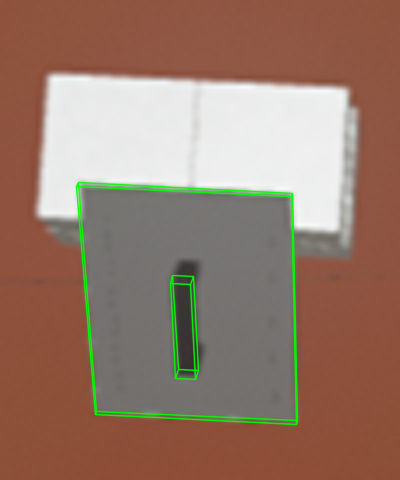

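View pics/s13o.png

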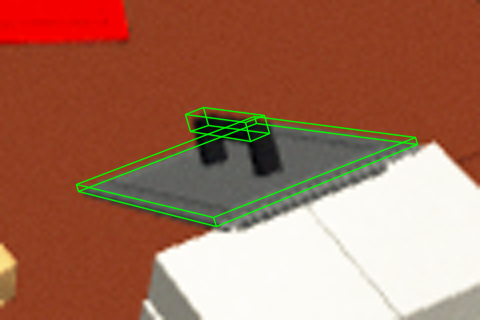

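Request:
{"op": "step_arm", "data": {"moves": [[0.6,0.01,0.008,-0.015,0],[0.6,0.003,0.002,-0.02,0],[0.6,0,0,-0.01,0],[0.6,0,0,0,0]]}}

```text
t: 12.92
tool_pos: [0.5746, 0.1802, 0.117]
tool_rot: [-3.13, 0.125, 0.09]
contact_force: [0.2, -0.6, -0.1]
opening: 0.0515
```

Run:
```python
from lev import *
im=wsnap('w14.png')
```

```text
t 12.93 pos [0.5746 0.1802 0.117 ] yaw(y) -94.6 zax [-0.057  0.01  -0.998] F [ 0.2 -0.6 -0.1] op 0.0515
```

View pics/w14.png

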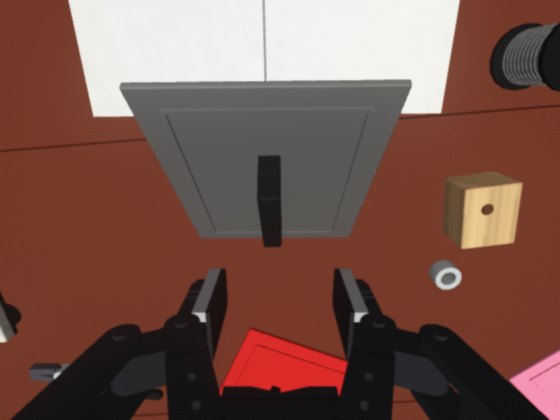

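Request:
{"op": "step_arm", "data": {"moves": [[0.6,0.001,0.004,-0.018,0],[0.6,0,0,-0.016,0],[0.6,0,0,-0.01,0],[0.6,0,0,0,0]]}}

```text
t: 13.48
tool_pos: [0.5761, 0.1843, 0.0713]
tool_rot: [-3.13, 0.125, 0.087]
contact_force: [0.4, 0.9, -0.6]
opening: 0.0511
```

Run:
```python
from lev import *
im=wsnap('w15.png')
```

```text
t 13.47 pos [0.5761 0.1843 0.0713] yaw(y) -94.6 zax [-0.055  0.01  -0.998] F [ 0.4  0.9 -0.6] op 0.0511
```

View pics/w15.png

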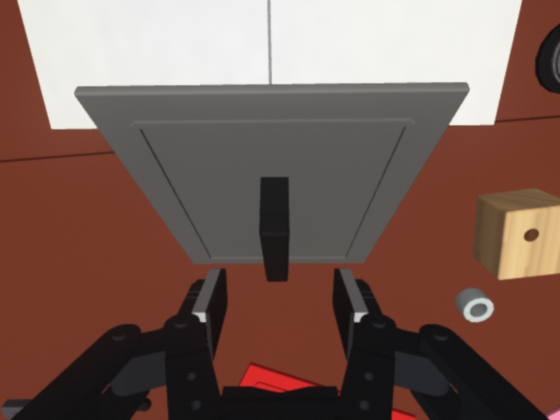

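Centred within a couple of mm. Down 9 mm more and grip.

Request:
{"op": "step_arm", "data": {"moves": [[0.6,0,0.001,-0.007,0],[0.6,0,0,-0.001,0],[0,0,0,0,0],[0,0,0,0,0],[0,0,0,0,0],[0,0,0,0,0],[0,0,0,0,0]], "newtons": 30}}

```text
t: 14.4
tool_pos: [0.578, 0.1857, 0.0656]
tool_rot: [-3.129, 0.125, 0.08]
contact_force: [-0.0, 0.3, -0.2]
opening: 0.0001
```

Run:
```python
from lev import *
im=wsnap('w16.png')
```

```text
t 14.4 pos [0.578  0.1857 0.0656] yaw(y) -94.6 zax [-0.051  0.011 -0.999] F [-0.   0.3 -0.2] op 0.0001
```

View pics/w16.png

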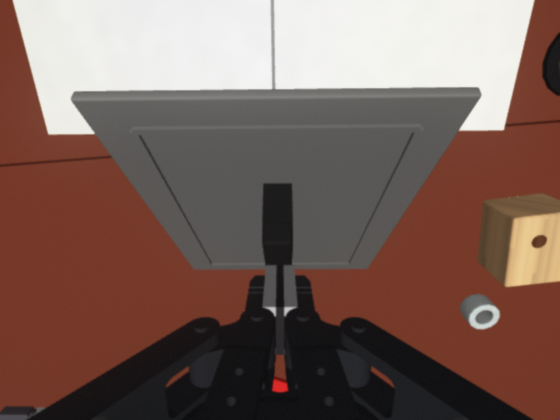

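Run:
```python
from lev import *
s=snap('scene','s16.png');o,R=st()
off=(310,150);a=crop(s,off,(130,110),6)
for P in [lever([.5965-.0016,.184,.0605],-4,40,0,(.18,.144,.005)),lever([.5766,.1855,.082],-4,40,0,(.074,.014,.012))]: draw(s,P,a,np.array(off),6)
for d in (0,.01,.02):
    p=proj(s,o['tool_pos']-R[:,2]*d);q=((p-off)*6).astype(int);cv2.circle(a,tuple(map(int,q)),3,(0,0,255),-1)
cv2.imwrite('pics/s16o.png',a)
```

```text
t 14.5 pos [0.578  0.1857 0.0656] yaw(y) -94.6 zax [-0.051  0.011 -0.999] F [-0.1  0.2  1.2] op -0.0001
```

View pics/s16o.png

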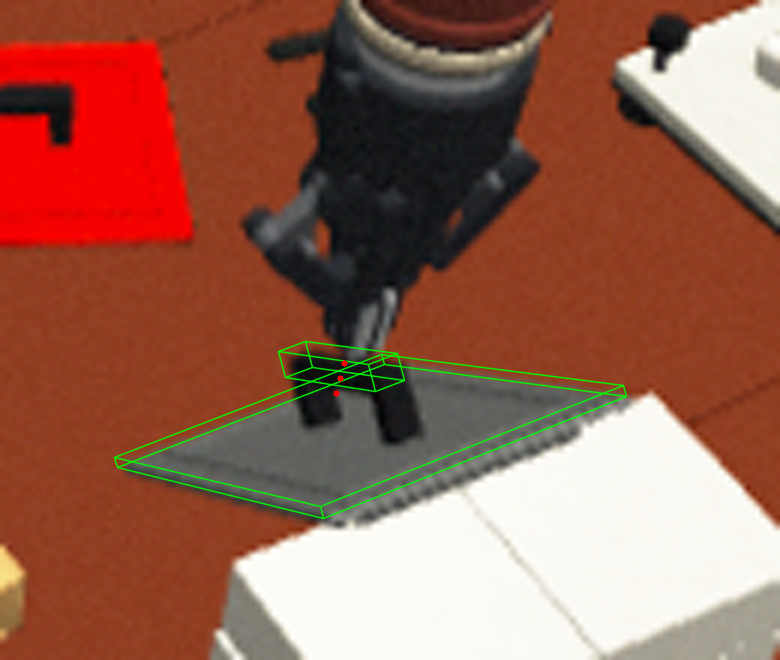

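Request:
{"op": "step_arm", "data": {"moves": [[0.6,0,0,0.004,0],[0.6,0,0,0,0],[0.6,0,0,0,0],[0.6,0,0,-0.01,0],[0.6,0,0,-0.008,0],[0.6,0,0,0,0]]}}

```text
t: 15.25
tool_pos: [0.5775, 0.1856, 0.05]
tool_rot: [-3.129, 0.125, 0.081]
contact_force: [-1.1, -0.8, 0.2]
opening: 0.0511
```

Run:
```python
from lev import *
im=wsnap('w17.png')
s=snap('scene','s17.png');a=crop(s,(340,180),(60,60),7)
cv2.imwrite('pics/c17.png',np.hstack([crop(im,(170,120),(220,210),2),a]))
```

```text
t 15.25 pos [0.5775 0.1856 0.05  ] yaw(y) -94.6 zax [-0.052  0.011 -0.999] F [-1.1 -0.8  0.2] op 0.0511
```

View pics/c17.png

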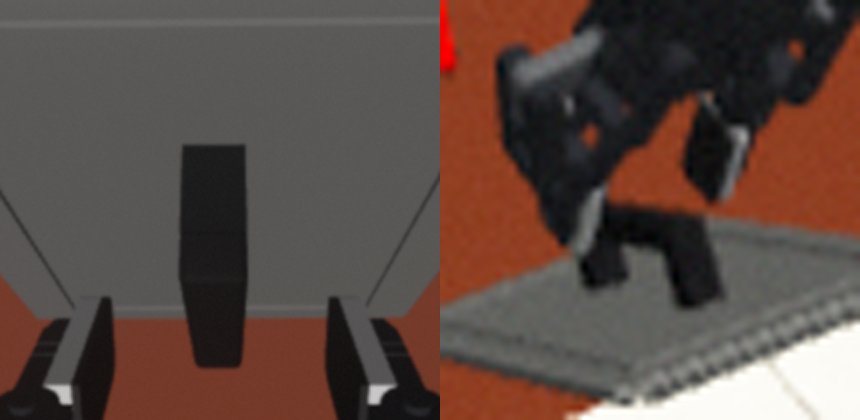

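Request:
{"op": "step_arm", "data": {"moves": [[0.6,0,0,-0.003,0],[0,0,0,0,0],[0,0,0,0,0],[0,0,0,0,0],[0,0,0,0,0],[0,0,0,0,0]], "newtons": 30}}

```text
t: 16.1
tool_pos: [0.5785, 0.1857, 0.0484]
tool_rot: [-3.129, 0.125, 0.078]
contact_force: [0.2, -0.8, -0.1]
opening: 0.0126
```

Run:
```python
from lev import *
im=wsnap('w18.png')
s=snap('scene','s18.png');a=crop(s,(340,180),(60,60),7)
cv2.imwrite('pics/c18.png',np.hstack([crop(im,(170,120),(220,210),2),a]))
```

```text
t 16.1 pos [0.5785 0.1857 0.0484] yaw(y) -94.6 zax [-0.049  0.011 -0.999] F [ 0.2 -0.8 -0.1] op 0.0126
```

View pics/c18.png

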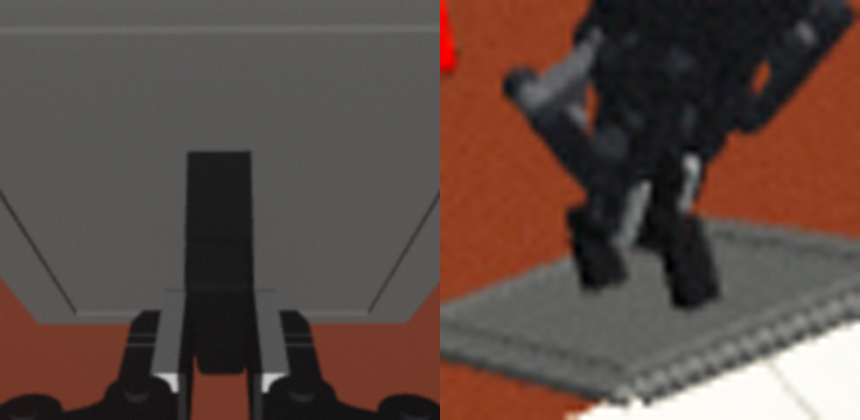

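Request:
{"op": "step_arm", "data": {"moves": [[0,0,0,0.015,0],[0,-0.005,0,0.015,0],[0,-0.015,0,0.01,0],[0,-0.015,0,0.005,0],[0,0,0,0,0]], "newtons": 30}}

```text
t: 16.82
tool_pos: [0.5426, 0.186, 0.0986]
tool_rot: [-3.128, 0.125, 0.074]
contact_force: [0.5, 0.1, -2.3]
opening: 0.0127
```

Run:
```python
from lev import *
im=wsnap('w19.png')
s=snap('scene','s19.png');a=crop(s,(310,150),(140,140),3)
cv2.imwrite('pics/c19.png',np.hstack([crop(im,(80,0),(360,420),1),a]))
```

```text
t 16.82 pos [0.5426 0.186  0.0986] yaw(y) -94.6 zax [-0.047  0.012 -0.999] F [ 0.5  0.1 -2.3] op 0.0127
```

View pics/c19.png

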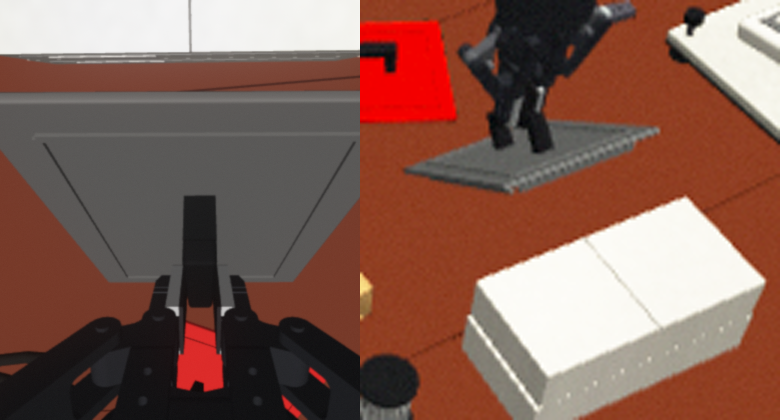

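Request:
{"op": "step_arm", "data": {"moves": [[0,-0.006,0,-0.02,0],[0,0,0,-0.015,0],[0,0,0,-0.012,0],[0,0,0,-0.01,0],[0,0,0,-0.01,0],[0,0,0,-0.008,0],[0,0,0,0,0]], "newtons": 22}}

```text
t: 17.8
tool_pos: [0.5549, 0.185, 0.0309]
tool_rot: [-3.128, 0.125, 0.021]
contact_force: [-4.9, 1.1, -2.6]
opening: 0.0128
```

Run:
```python
from lev import *
im=wsnap('w20.png')
s=snap('scene','s20.png');a=crop(s,(310,150),(140,140),3)
cv2.imwrite('pics/c20.png',np.hstack([crop(im,(80,0),(360,420),1),a]))
```

```text
t 17.8 pos [0.5549 0.185  0.0309] yaw(y) -94.6 zax [-0.013  0.011 -1.   ] F [-4.9  1.1 -2.6] op 0.0128
```

View pics/c20.png

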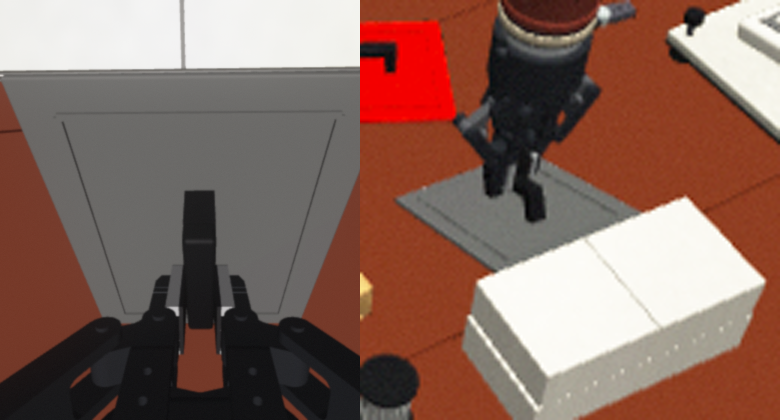

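Request:
{"op": "step_arm", "data": {"moves": [[0,-0.008,0,0.012,0],[0,-0.012,0,0.008,0],[0,-0.014,0,0,0],[0,-0.003,0,-0.004,0],[0,-0.003,0,-0.012,0],[0,-0.003,0,-0.012,0],[0,-0.002,0,-0.01,0],[0,0,0,0,0]], "newtons": 22}}

```text
t: 18.9
tool_pos: [0.5166, 0.1854, 0.0174]
tool_rot: [-3.126, 0.125, -0.016]
contact_force: [-1.0, -0.2, 0.1]
opening: 0.013
```

Run:
```python
from lev import *
im=wsnap('w21.png')
s=snap('scene','s21.png');a=crop(s,(310,150),(140,140),3)
cv2.imwrite('pics/c21.png',np.hstack([crop(im,(80,0),(360,420),1),a]))
```

```text
t 18.9 pos [0.5166 0.1854 0.0174] yaw(y) -94.6 zax [ 0.011  0.012 -1.   ] F [-1.  -0.2  0.1] op 0.013
```

View pics/c21.png

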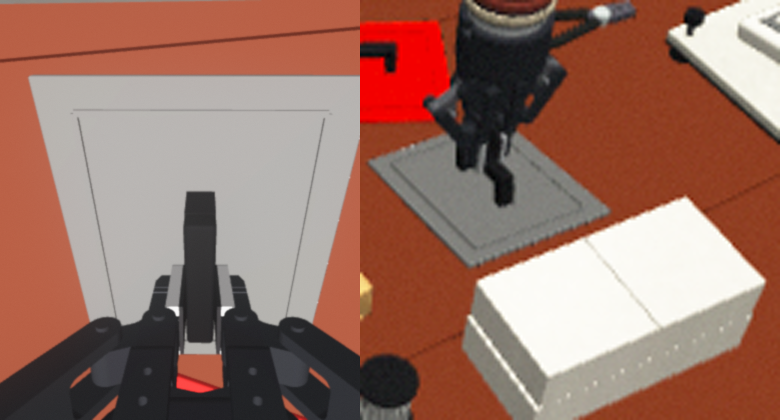

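Request:
{"op": "step_arm", "data": {"moves": [[0,0.002,0,-0.008,0],[0,0,0,-0.008,0],[0,0,0,-0.005,0],[0,0,0,0,0]], "newtons": 22}}

```text
t: 19.5
tool_pos: [0.5245, 0.1858, 0.0009]
tool_rot: [-3.125, 0.124, -0.032]
contact_force: [-0.6, -0.5, 3.9]
opening: 0.0129
```

Run:
```python
from lev import *
im=wsnap('w22.png')
s=snap('scene','s22.png');a=crop(s,(310,150),(140,140),3)
cv2.imwrite('pics/c22.png',np.hstack([crop(im,(80,0),(360,420),1),a]))
```

```text
t 19.5 pos [0.5245 0.1858 0.0009] yaw(y) -94.5 zax [ 0.021  0.013 -1.   ] F [-0.6 -0.5  3.9] op 0.0129
```

View pics/c22.png

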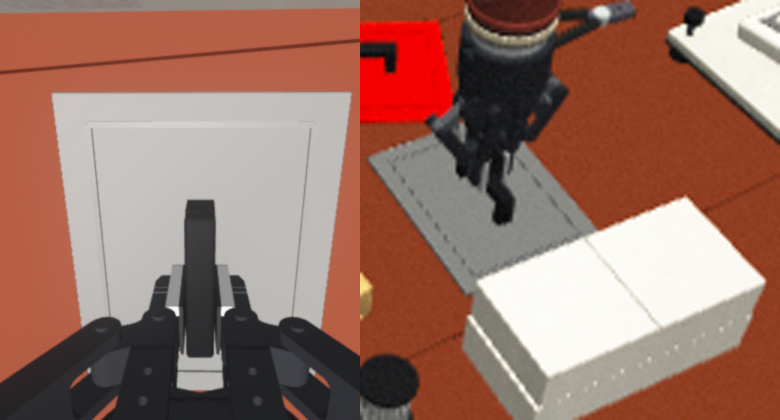

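Run:
```python
from lev import *
im=wsnap('w23.png')
for u,v,z in ((280,200,.046),(280,357,.046),(132,93,.014),(431,93,.014)):print(atz(im,u,v,z).round(4))
T=snap('top','t23.png');cv2.imwrite('pics/t23z.png',crop(T,(150,110),(120,140),4))
```

```text
t 19.6 pos [0.5246 0.1858 0.0009] yaw(y) -94.5 zax [ 0.022  0.013 -1.   ] F [ 0.3 -1.2  6.9] op 0.013
[0.569  0.1804 0.046 ]
[0.488  0.1867 0.046 ]
[0.6186 0.2482 0.014 ]
[0.6074 0.1061 0.014 ]
```

View pics/t23z.png

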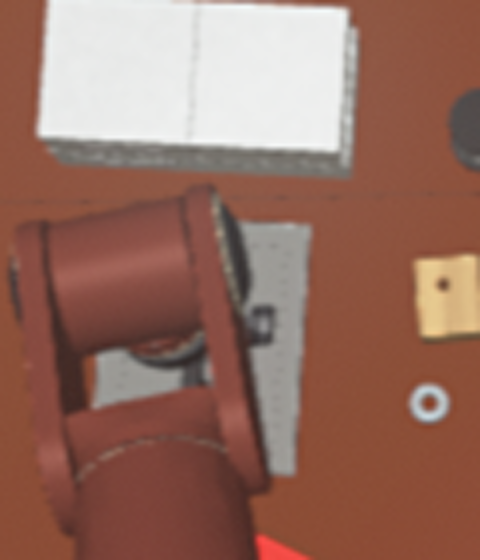

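Request:
{"op": "step_arm", "data": {"moves": [[0,0,0,0,0],[0,0,0,0,0],[0,0,0,0.01,0],[0,0,0,0.02,0],[0,0,0,0.03,0],[0,0,0,0.03,0],[0,0,0,0.02,0],[0,0,0,0,0]], "newtons": 80}}

```text
t: 20.7
tool_pos: [0.5137, 0.1849, 0.1052]
tool_rot: [-3.129, 0.123, 0.002]
contact_force: [0.5, 0.6, -1.4]
opening: 0.0113
```

Run:
```python
from lev import *
im=wsnap('w24.png')
s=snap('scene','s24.png');a=crop(s,(310,130),(140,140),3)
cv2.imwrite('pics/c24.png',np.hstack([crop(im,(80,0),(360,420),1),a]))
```

```text
t 20.7 pos [0.5137 0.1849 0.1052] yaw(y) -94.5 zax [-0.001  0.01  -1.   ] F [ 0.5  0.6 -1.4] op 0.0113
```

View pics/c24.png

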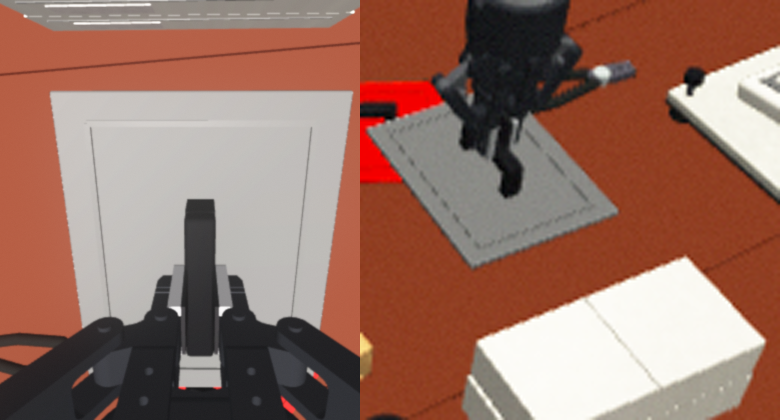

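Run:
```python
from lev import *
im=cv2.imread('pics/w24.png')
a=cv2.resize(im[70:240,110:450],None,fx=2.3,fy=2.3,interpolation=2);cv2.imwrite('pics/w24a.png',a)
a=cv2.resize(im[240:420,200:360],None,fx=4,fy=3.3,interpolation=2);cv2.imwrite('pics/w24b.png',a)
```

```text
(no output)
```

View pics/w24a.png

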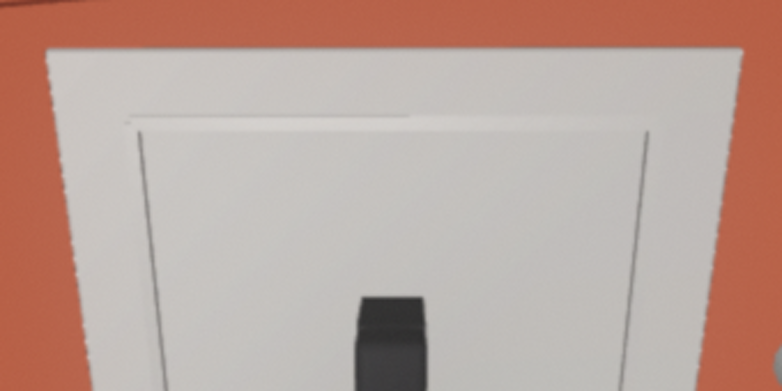

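View pics/w24b.png

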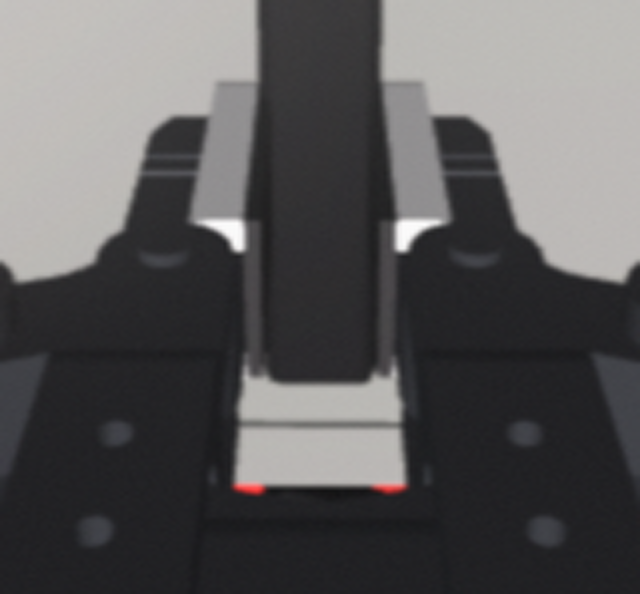

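Run:
```python
from lev import *
from scipy.optimize import least_squares
o,R=st()
im=ctrl.get_image('wrist')
C=im['T_tool_cam'];print('cam in tool',C[:3,3].round(3),'zaxis',C[:3,2].round(3))
Wi=np.linalg.inv(C);K=im['camera_matrix']
def pj(X): p=Wi[:3,:3]@X+Wi[:3,3];p=K@p;return p[:2]/p[2]
# lid frame (origin lid_under, x,z up). pose in tool frame
def pts(v):
    Rl=Ro.from_euler('zyx',v[3:]).as_matrix()@np.diag([1,-1,-1]);c=v[:3]
    f=lambda *a:pj(c+Rl@np.array(a))
    return f
def res(v):
    f=pts(v);r=[]
    r+=list(f(.09,.072,.005)-[130.4,91.3]);r+=list(f(.09,-.072,.005)-[432.6,91.3])
    r.append(f(-.09,0,.005)[1]-387.6);r.append(f(-.037,0,.037)[1]-355.8)
    r+=list(f(.037,0,.005)-[280.2,199]);r.append(f(.037,0,.037)[1]-215)
    return r
s=least_squares(res,[0,0,-.01,0,0,0]);print('c(tool)',s.x[:3].round(4),'ang',s.x[3:].round(3),'res',np.round(s.fun,1))
Rl=R@Ro.from_euler('zyx',s.x[3:]).as_matrix()@np.diag([1,-1,-1]);print('world lid_under',(o['tool_pos']+R@s.x[:3]).round(4),'zaxis',Rl[:,2].round(3),'yaw',np.degrees(np.arctan2(Rl[1,0],Rl[0,0])).round(2))
np.save('lidtool.npy',s.x)
```

```text
t 20.8 pos [0.5123 0.1845 0.1029] yaw(y) -94.5 zax [-0.004  0.009 -1.   ] F [ 0.2  0.  -1.7] op 0.0113
cam in tool [ 0.085  0.001 -0.179] zaxis [-0.323 -0.001  0.946]
c(tool) [ 0.0001  0.0014 -0.0068] ang [-0.    -0.018 -0.016] res [ 0.8 -0.6 -0.8 -0.6  0.3  0.2  0.  -1.2  1.7]
world lid_under [0.5123 0.183  0.1096] zaxis [0.023 0.005 1.   ] yaw -4.52
```

```bash
cat > box.py <<'E'
from lev import *
import pickle,sys
cx,cy,yaw=map(float,sys.argv[1:4])
I=pickle.load(open('ims.pkl','rb'));w=pickle.load(open('w12.pkl','rb'))[0];w1=pickle.load(open('w1.pkl','rb'))
def rect(im,a,off,sc,L,W,z,col):
    c,s=np.cos(np.radians(yaw)),np.sin(np.radians(yaw));P=[]
    for i,j in((1,1),(1,-1),(-1,-1),(-1,1)):
        x,y=i*L/2,j*W/2;P.append((proj(im,[cx+c*x-s*y,cy+s*x+c*y,z])-off+.5)*sc)
    cv2.polylines(a,[np.round(np.array(P)*8).astype(np.int32)],True,col,1,cv2.LINE_AA,3)
out=[]
for im,off,wh,sc in((I['top'],(300,125),(85,95),4.5),(I['scene'],(172,245),(110,105),3.6),(w1,(200,120),(170,190),2.3),(w,(180,60),(190,230),1.7)):
    a=crop(im,off,wh,sc);rect(im,a,np.array(off),sc,.172,.136,.05,(0,255,0));rect(im,a,np.array(off),sc,.164,.128,.05,(0,255,255))
    out.append(cv2.resize(a,(int(a.shape[1]*390/a.shape[0]),390)))
cv2.imwrite('pics/b1.png',np.hstack(out[:2]));cv2.imwrite('pics/b2.png',np.hstack(out[2:]))
E
python3 box.py .582 -.215 17
```

```text
(no output)
```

View pics/b1.png

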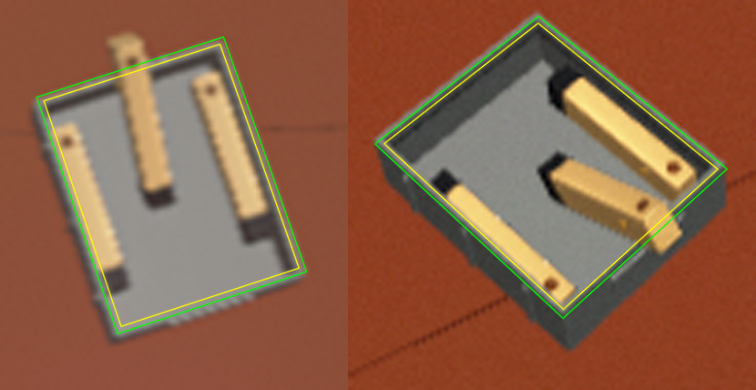

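View pics/b2.png

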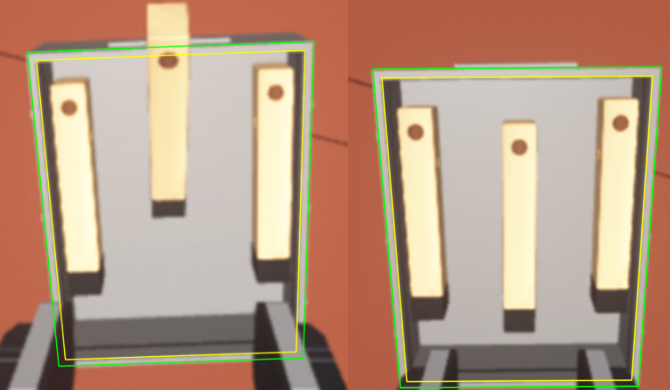

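Request:
{"op": "step_arm", "data": {"moves": [[0,0,0,0.02,0],[0,0.004,-0.03,0.01,2],[0,0.007,-0.04,0.003,2],[0,0.007,-0.04,0.003,2],[0,0.007,-0.04,0.003,2],[0,0.007,-0.04,0.003,2],[0,0.007,-0.04,0.003,2],[0,0.007,-0.04,0.003,2],[0,0.007,-0.04,0.003,2],[0,0.005,-0.03,0,2],[0,0.005,-0.02,0,2],[0,0,0,0,0]]}}

```text
t: 22.35
tool_pos: [0.5747, -0.1875, 0.1603]
tool_rot: [-3.104, -0.442, 0.014]
contact_force: [-0.0, -0.1, -2.4]
opening: 0.0113
```

```bash
cat > lp.py <<'E'
from lev import *
o,R=st();v=np.load('lidtool.npy')
Rl=R@Ro.from_euler('zyx',v[3:]).as_matrix()@np.diag([1,-1,-1]);c=o['tool_pos']+R@v[:3]
print('lid_under',c.round(4),'z',Rl[:,2].round(3),'yaw',np.degrees(np.arctan2(Rl[1,0],Rl[0,0])).round(2),'to go',(np.array([.581,-.215,.05])-c).round(4))
E
python3 lp.py
```

```text
t 22.35 pos [ 0.5747 -0.1875  0.1603] yaw(y) -73.8 zax [-0.01   0.005 -1.   ] F [-0.  -0.1 -2.4] op 0.0113
lid_under [ 0.5753 -0.1889  0.1671] z [0.023 0.015 1.   ] yaw 16.21 to go [ 0.0057 -0.0261 -0.1171]
```

Request:
{"op": "step_arm", "data": {"moves": [[0,0.004,-0.012,-0.02,0.8],[0,0.002,-0.012,-0.03,0],[0,0,-0.002,-0.02,0],[0,0,0,0,0]]}}

```text
t: 22.85
tool_pos: [0.5799, -0.2121, 0.0853]
tool_rot: [-3.098, -0.468, 0.018]
contact_force: [-0.0, -1.2, -2.1]
opening: 0.0113
```

```bash
python3 lp.py
python3 - <<'E'
from lev import *
im=wsnap('w25.png');s=snap('scene','s25.png');a=crop(s,(150,190),(150,160),2.625)
cv2.imwrite('pics/c25.png',np.hstack([crop(im,(80,0),(400,420),1),a]))
E
```

```text
t 22.85 pos [ 0.5799 -0.2121  0.0853] yaw(y) -72.8 zax [-0.012  0.007 -1.   ] F [-0.  -1.2 -2.1] op 0.0113
lid_under [ 0.5805 -0.2135  0.0921] z [0.025 0.014 1.   ] yaw 17.2 to go [ 0.0005 -0.0015 -0.0421]
t 22.85 pos [ 0.5799 -0.2121  0.0853] yaw(y) -72.8 zax [-0.012  0.007 -1.   ] F [-0.  -1.2 -2.1] op 0.0113
```

View pics/c25.png

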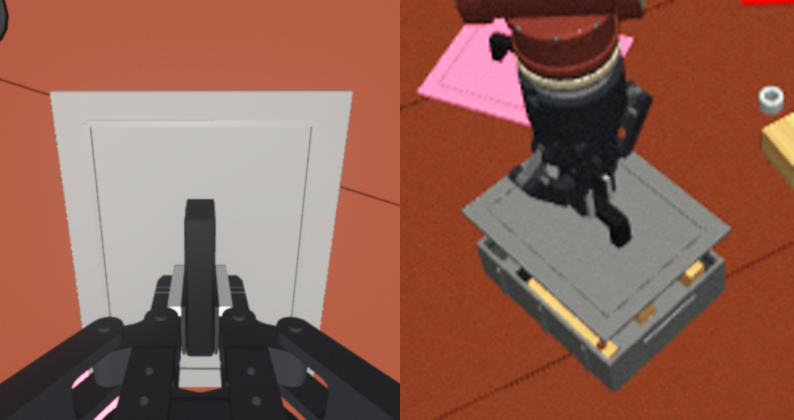

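Aligned and level above the box. Lower slowly.

Request:
{"op": "step_arm", "data": {"moves": [[0,0,-0.001,-0.012,0],[0,0,0,-0.01,0],[0,0,0,-0.006,0],[0,0,0,0,0]]}}

```text
t: 23.45
tool_pos: [0.5832, -0.2138, 0.0609]
tool_rot: [-3.103, -0.471, 0.006]
contact_force: [0.1, 0.3, -1.7]
opening: 0.0112
```

```bash
python3 lp.py
```

```text
t 23.45 pos [ 0.5832 -0.2138  0.0609] yaw(y) -72.7 zax [-0.004  0.003 -1.   ] F [ 0.1  0.3 -1.7] op 0.0112
lid_under [ 0.5837 -0.2152  0.0677] z [0.017 0.018 1.   ] yaw 17.27 to go [-0.0027  0.0002 -0.0177]
```

Request:
{"op": "step_arm", "data": {"moves": [[0,-0.002,0,-0.006,0],[0,-0.001,0,-0.005,0],[0,0,0,-0.004,0],[0,0,0,0,0]]}}

```text
t: 23.95
tool_pos: [0.5802, -0.214, 0.0453]
tool_rot: [-3.103, -0.471, 0.005]
contact_force: [0.1, 1.1, -1.5]
opening: 0.011
```

```bash
python3 lp.py
```

```text
t 23.95 pos [ 0.5802 -0.214   0.0453] yaw(y) -72.7 zax [-0.004  0.002 -1.   ] F [ 0.1  1.1 -1.5] op 0.011
lid_under [ 0.5807 -0.2154  0.0521] z [0.016 0.018 1.   ] yaw 17.26 to go [ 0.0003  0.0004 -0.0021]
```

Request:
{"op": "step_arm", "data": {"moves": [[0,0,0,-0.003,0],[0,0,0,-0.003,0],[0,0,0,-0.002,0]], "newtons": 25}}

```text
t: 24.32
tool_pos: [0.5809, -0.2144, 0.042]
tool_rot: [-3.103, -0.471, 0.006]
contact_force: [-4.4, 2.6, 7.2]
opening: 0.011
```

```bash
python3 lp.py
python3 - <<'E'
from lev import *
im=wsnap('w26.png');s=snap('scene','s26.png');a=crop(s,(150,190),(150,160),3.5)
cv2.imwrite('pics/c26.png',a)
E
```

```text
t 24.32 pos [ 0.5809 -0.2144  0.042 ] yaw(y) -72.7 zax [-0.004  0.002 -1.   ] F [-4.4  2.6  7.2] op 0.011
lid_under [ 0.5814 -0.2158  0.0488] z [0.016 0.018 1.   ] yaw 17.26 to go [-0.0004  0.0008  0.0012]
t 24.32 pos [ 0.5809 -0.2144  0.042 ] yaw(y) -72.7 zax [-0.004  0.002 -1.   ] F [-4.4  2.6  7.2] op 0.011
```

View pics/c26.png

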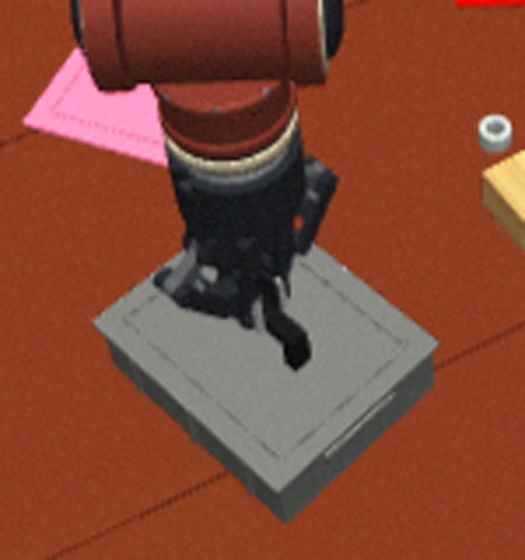

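Request:
{"op": "step_arm", "data": {"moves": [[0.5,0,0,0,0],[0.5,0,0,0,0],[0.5,0,0,0,0],[0.5,0,0,0.02,0],[0.5,0,0,0.04,0],[0.5,0,0,0.05,0],[0.5,0,0,0.05,0],[0.5,-0.04,0,0.03,0],[0.5,-0.05,0,0,0],[0.5,-0.05,0,0,0],[0.5,0,0,0,0]]}}

```text
t: 25.8
tool_pos: [0.4388, -0.2151, 0.2507]
tool_rot: [3.098, 0.472, 0.012]
contact_force: [1.2, 0.7, 1.0]
opening: 0.0426
```

Run:
```python
from lev import *
import pickle
im=wsnap('w27.png');s=snap('scene','s27.png');t=snap('top','t27.png');pickle.dump((im,s),open('w27.pkl','wb'))
I=lever([.581,-.215,.0525],17.1,0,0,(.18,.144,.005))
a=crop(im,(0,0),(560,420),.9);b=crop(s,(165,230),(120,120),3.15)
draw(s,I,b,np.array([165,230]),3.15)
cv2.imwrite('pics/c27.png',np.hstack([cv2.resize(a,(420,378))[:378],b]));
```

```text
t 25.8 pos [ 0.4388 -0.2151  0.2507] yaw(y) -72.7 zax [ 0.009 -0.007 -1.   ] F [1.2 0.7 1. ] op 0.0426
```

View pics/c27.png

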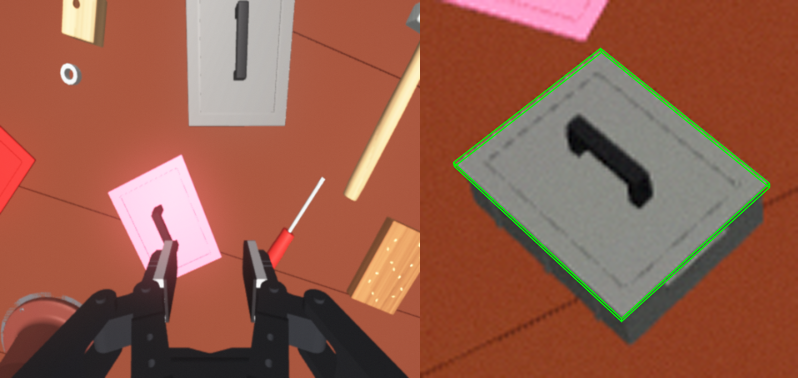

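View pics/t27.png

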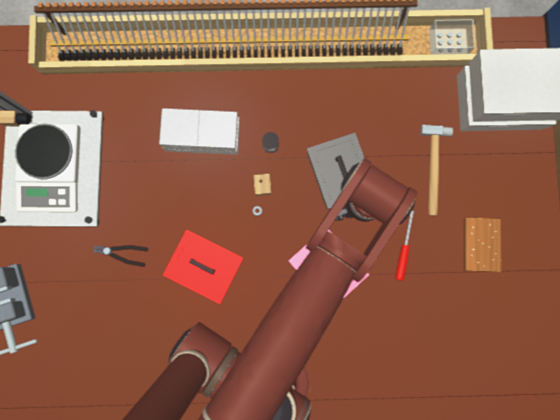

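View pics/s27.png

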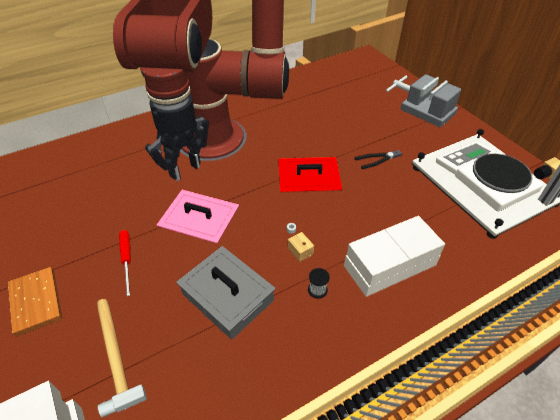

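```bash
python3 -c "
from station import ctrl
print(ctrl.finish_job())"
```

```text
the job is handed in; nothing more can be done
None
```

The lever that stuck up now lies flat on the box floor between the other two. The lid is on the box, and I handed the job in at about 25.8 s.

**How it went:**
- **Lever:** I moved it to the middle of the lane, pressed it nearly flat against the floor and let go.
- **Lid:** I gripped its handle, set the lid flat on the bench to level it, carried it over and lowered it in my grip. I let go once the wrist force showed it was seated (about 7 N up).

**Last checks:**
- **Lever:** after I let go, the wrist and scene views showed all three levers flat. I could not see them again once the lid was on.
- **Lid:** a drawing of the seated lid matched the scene picture to within about a pixel, with no gap showing. Just before release I worked out its position as within 2 mm of the seat in the horizontal and vertical. Yaw was about right and tilt about 0.024 rad, against the 0.03 rad limit. I did not measure the tilt again after letting go.
- **Bystanders:** all six, plus the cartons and the pink and red lids, looked unmoved.

**What went wrong on the way:**
- **Missed grasps:** the first two lever grasps and the first lid grasp closed on nothing. The fingertips sat higher than the reported tool point, so I went deeper. The lever rolled on the second miss and then rolled back.
- **Contact with the cartons:** while I was levelling the lid, its edge pressed on the cartons with about 5 N.
- **Box position:** the top camera put the box about 3 mm from where the other two cameras did. I used a position in between, and the lid went in freely.

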